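# Unstack the gift boxes and feed the carton to the date coder

### The job

Take the stack apart: set the red, yellow and green box each centred and lengthwise on the board with the border of its own colour, and slide the white carton from the bottom of the stack between the lines on the date coder's plate, under the print head and fully home against the yellow stop. Keep every box upright, set it down rather than dropping it, and leave the bowl of sticks where it stands.

Things in the scene. Friction and masses are not known exactly. Their poses are not given: they have to be found in the camera images.
- red_box: Top of the stack: closed rigid gift box with bright red lid rim and cream stick window, 62 x 44 x 24 mm (its x, y, z), about 0.12 kg. Origin at the centre of its underside, z up.
- yellow_box: Second from the top: closed rigid gift box, yellow, 90 x 50 x 24 mm (x, y, z), about 0.16 kg. Origin at the centre of its underside. Lies roughly along the box below, a few mm and degrees off.
- green_box: Third from the top: closed rigid gift box, green, 118 x 56 x 24 mm (x, y, z), about 0.2 kg. Origin at the centre of its underside.
- white_carton: Bottom of the stack, flat on the table: closed plain white carton with a dark brown band near each end, 150 x 62 x 24 mm (x, y, z), the same from either end, about 0.28 kg. Origin at the centre of its underside.
- red_board: Dispatch board with a red border and white middle: flat, fixed, 130 x 80 x 6 mm (x, y, z), top 6 mm above the table. Origin at the centre of its underside; long side along its x. The red box belongs on it.
- yellow_board: Dispatch board with a yellow border and white middle: flat, fixed, 130 x 80 x 6 mm (x, y, z), top 6 mm above the table. Origin at the centre of its underside; long side along its x. The yellow box belongs on it.
- green_board: Dispatch board with a green border and white middle: flat, fixed, 130 x 80 x 6 mm (x, y, z), top 6 mm above the table. Origin at the centre of its underside; long side along its x. The green box belongs on it.
- coder: Date coder, fixed. Origin on the table under its plate; x points into it, away from the robot. In mm: aluminium plate x -150..120, y -50..50, top z 8, open at front (-x) and sides, black lane lines at y -36 and 36. Blue print head x 30..140, y -50..50, z 40..82 (8 spare over a 24 mm carton on the plate). Yellow stop: upright face at x 90. Grey housing x 130..280, y -85..85, 170 high.
- coder_seat (a point): Centre of the white carton's underside when it is home: on the plate's top, midway between the lines, 75 mm before the stop, at x 15, z 8 mm of the coder; axes as the coder's. The carton's inner 60 mm is then under the head; its outer 90 mm is in the open, to be held or pushed there.
- bowl: Small steel bowl of broken rice sticks, 94 mm across, 42 mm high, 0.45 kg, standing among the boards. Not part of the job. Origin at the centre of its foot.
Mind the look-alikes: they are no part of the job. Leave any orange look-alike of the yellow_board alone.

How it is judged:
At the end, for the whole second after the job is handed in: The red, yellow and green box each lie flat on the board of their colour, centre within 13 mm of the board's and long side within 0.2 rad of its long side; the white carton lies flat on the coder's plate within 10 mm of the home position lengthwise and across and within 0.12 rad; all are at rest (horizontal distance between red_box and red_board below 0.013 m and z of red_box in the frame of red_board between 0.003 and 0.01 m and angle between the x axis of red_box and the x axis of red_board, either way round below 0.2 rad and angle between each of red_box, yellow_box, green_box, white_carton's own z axis and vertical below 0.1 rad and linear speed of each of red_box, yellow_box, green_box, white_carton below 0.02 m/s and horizontal distance between yellow_box and yellow_board below 0.013 m and z of yellow_box in the frame of yellow_board between 0.003 and 0.01 m and angle between the x axis of yellow_box and the x axis of yellow_board, either way round below 0.2 rad and horizontal distance between green_box and green_board below 0.013 m and z of green_box in the frame of green_board between 0.003 and 0.01 m and angle between the x axis of green_box and the x axis of green_board, either way round below 0.2 rad and x of white_carton in the frame of coder_seat between -0.01 and 0.01 m and y of white_carton in the frame of coder_seat between -0.01 and 0.01 m and z of white_carton in the frame of coder_seat between -0.004 and 0.004 m and angle between the x axis of white_carton and the x axis of coder_seat, either way round below 0.12 rad); the robot touches nothing.
It fails at once if a box or the carton is tipped by more than 0.6 rad (angle between any of red_box, yellow_box, green_box, white_carton's own z axis and vertical above 0.6 rad).
It fails at once if a box or the carton is dropped or thrown (faster than 0.6 m/s, a fall of about 18 mm, while no finger touches it) ((linear speed of red_box above 0.6 m/s and contact force between the fingers and red_box below 0.05 N) or (linear speed of yellow_box above 0.6 m/s and contact force between the fingers and yellow_box below 0.05 N) or (linear speed of green_box above 0.6 m/s and contact force between the fingers and green_box below 0.05 N) or (linear speed of white_carton above 0.6 m/s and contact force between the fingers and white_carton below 0.05 N)).
It fails at once if the bowl is moved by more than 20 mm (distance of bowl from where it was at the start of the episode above 0.02 m).
It also fails if it takes over 106 s, if anything falls off the work surface, if the arm or the gripper's body presses on something with over 40 N, if the wrist force passes 120 N, or if a joint passes its speed limit or range.

### The arm

A 6-joint arm with a two-finger parallel gripper is mounted at the origin on the work surface. World frame = base frame: x ahead of the robot, y to its left, z up, the work surface at z = 0. Lengths are in m, angles in rad, forces in N, time in s.
With the tool pointing down it reaches from about 0.35 to 0.85 m from the base axis. Payload 8.1 kg.
Tool frame: the origin (TCP) lies at the very end of the fingers, on their centre line; the grasp point (between the pads) lies 19 mm behind it; z points along the fingers, y is the line along which they close (so a half turn about z gives the same grasp; the last joint's range is limited). The gripper opens to 93 mm and grips with 3 to 60 N. Pads are 15 mm wide; open, the fingers measure 128 mm over their backs; the gripper's body (75 mm by 188 mm) begins 65 mm behind the grasp point.
Start: joints at [1.119, 0.13, 1.488, -0, 1.523, -0.085], TCP at [0.215, 0.56, 0.219] pointing down, gripper open.
Joint ranges: [-2.96, 2.96], [-0.89, 2.26], [0.02, 2.5], [-1.34, 4.48], [0, 2.73], [-2.66, 2.66]. Speed limits (rad/s): [2.39, 2.39, 2.79, 3.14, 3.14, 3.14].

### API

Orientations are given as a rotation vector (axis times angle).
In Python, from plant import read_state, eyes, workorder gives the robot as it stands. The module is installed in compiled form; this text tells all that it offers.
- The arm moves only by the tool play_rows, never from a script. Its argument "targets" is one flat list of numbers, 4 for each row, row after row: the shift along the tool's x, y, z in cm, then the turn about the tool's z in degrees. In form: [dx, dy, dz, roll, dx, dy, dz, roll, ...]. A call has 1 to 8 rows; each row is the pose to reach, as a shift and turn from the pose commanded when the call began, along the tool's axes at that moment; what a row does not reach only later rows make up. A row lasts 1/12 s, in which the tool goes at most 41.7 mm and 7.16 degrees, less where a joint would pass 70% of its speed; a pose out of reach is approached as far as the arm can. A call with a gripper value outside its range is refused whole. "grip" is the finger opening in cm, from 0 to 9.3, set as the call begins (left out, the last holds). The fingers move at their own pace and stop on an object; "grip_force" is the grip in N (left out, the last holds). Time passes only in rows, so rows that repeat a pose let the fingers close. It gives the time, the measured TCP pose, the force, the opening and the grip force at its end, in the units of the state.
- read_state(): the state, without advancing time (a new reading comes with each control period).
- eyes.read_camera(name): name is "side" or "top" or "wrist"; returns a dict with "image" (420x560x3 uint8, red, green, blue), "vfov" (degrees; the focal length in pixels is half the picture's height over the tangent of half this angle, whatever the lens; pixels are square), "cx", "cy" (the principal point, pixels), "k1" (the pictures are not rectified: a ray, as slopes to the right and down, at radius r is drawn at 1 + k1 r^2 times it, then the intrinsics apply), "cam_to_world" (4x4, takes a point from camera to world coordinates); the wrist camera has in their place "T_tool_cam" (4x4, takes a point from camera to tool coordinates, whose origin is the TCP and whose axes are the flange's). Camera axes: x right, y up, looking along -z (the intrinsics and any distortion apply to the point x, -y, -z); pixel columns grow to the right and rows downward; lengths in m; the calibration is good to about 2 mm. A picture is of the moment at which its call begins: read the wrist's pose just before it. There is no depth.
- workorder.close_job(): hands the job in; it is judged then, once.
The state is a dict: "t": time; "q": joint angles; "dq": joint speeds; "joint_torque": joint torques, N m; "tool_pos": TCP position; "orientation": TCP orientation; "force": force on the tool from outside, world axes, zero at the start; "wrist_torque": the same for the moment, N m; "opening": finger opening in m; "gripper_force": force on a finger pad.
Only numpy, scipy, OpenCV 4.12 (cv2) and the standard library are available. Lean on these libraries where they do the work, as an engineer would, in place of code of your own. Each camera call takes 0.05 s, during which the arm holds its last target. There are 200 camera calls.

## Working session

There is one attempt and no reset: what is moved stays moved. The work goes in short steps, Python scripts to look and compute and a tool call to move; the robot and the scene stay as the last step left them, time stands still between calls to the robot, and variables do not carry over. Pictures are saved under pics/ and viewed, at most 14 in all, crops included, and the job is handed in when it is done.

Besides the shell and the picture viewer there is one more tool, called after "Call:" as a command line: name --argument value ..., lists and objects as JSON in quotes. play_rows: Moves the arm, as the interface text tells. Its arguments: {"type":"object","properties":{"targets":{"type":"array"},"grip":{"type":"number"},"grip_force":{"type":"number"}},"required":["targets"]}

```bash
mkdir -p pics; cat > h.py <<'E'
import numpy as np, cv2
from scipy.spatial.transform import Rotation as R
from plant import read_state, eyes, workorder
def cam(name):
    s=read_state(); c=eyes.read_camera(name)
    if 'cam_to_world' in c: T=np.array(c['cam_to_world'])
    else:
        W=np.eye(4); W[:3,:3]=R.from_rotvec(s['orientation']).as_matrix(); W[:3,3]=s['tool_pos']
        T=W@np.array(c['T_tool_cam'])
    c['T']=T; return c
def save(c,fn): cv2.imwrite(fn,c['image'][:,:,::-1])
def rays(c,px):
    px=np.atleast_2d(np.array(px,float)); f=210/np.tan(np.radians(c['vfov'])/2)
    d=(px-[c['cx'],c['cy']])/f; u=d.copy()
    for _ in range(20): u=d/(1+c['k1']*(u**2).sum(1,keepdims=True))
    v=np.c_[u[:,0],-u[:,1],-np.ones(len(u))]@c['T'][:3,:3].T
    return c['T'][:3,3],v
def onz(c,px,z):
    o,v=rays(c,px); return (o+v*((z-o[2])/v[:,2])[:,None])
def tri(c1,p1,c2,p2):
    o1,v1=rays(c1,p1);o2,v2=rays(c2,p2); v1=v1[0];v2=v2[0]
    s=np.linalg.lstsq(np.c_[v1,-v2],o2-o1,rcond=None)[0]
    a=o1+s[0]*v1;b=o2+s[1]*v2; return (a+b)/2,np.linalg.norm(a-b)
E
python3 - <<'E'
from h import *
print(read_state())
for n in ['top','side','wrist']:
    c=cam(n); save(c,f'pics/{n}0.png'); print(n,c['vfov'],c['cx'],c['cy'],c['k1'],c['T'].round(3).tolist())
E
```

```text
{'t': 0.0, 'q': array([ 1.11859487e+00,  1.31183275e-01,  1.48929738e+00, -1.55007881e-05,
        1.52300393e+00, -8.53924683e-02]), 'dq': array([ 0.00078959, -0.00104077, -0.00195712, -0.00126319,  0.00041201,
        0.00357126]), 'joint_torque': array([-1.06325533e-04, -5.59855735e+01, -4.91765714e+01,  7.66062713e-02,
        3.59174155e-02, -1.10802259e-04]), 'tool_pos': array([0.2149069 , 0.55956516, 0.21756431]), 'orientation': array([-5.72867131e-01, -3.08842298e+00,  2.87114345e-03]), 'force': array([ 0.54309297,  0.37422519, -0.87011976]), 'wrist_torque': array([-0.04260328, -0.02705602, -0.0155699 ]), 'gripper_force': 0.0, 'opening': 0.0931182705948763}
top 50.202944715046115 274.97126208479756 207.45480412519612 -0.026054669424081307 [[0.023, 0.997, -0.079, 0.372], [-1.0, 0.023, -0.002, 0.062], [-0.0, 0.079, 0.997, 1.126], [0.0, 0.0, 0.0, 1.0]]
side 46.55868954241597 283.4943330973976 210.31661630899598 0.05652805044623216 [[0.794, 0.468, -0.389, -0.01], [-0.608, 0.603, -0.517, -0.564], [-0.007, 0.647, 0.763, 0.971], [0.0, 0.0, 0.0, 1.0]]
wrist 65.87903559201868 282.22842510410663 204.86538727510967 -0.02902175715076336 [[0.358, -0.898, -0.254, 0.144], [0.934, 0.344, 0.099, 0.587], [-0.002, -0.273, 0.962, 0.384], [0.0, 0.0, 0.0, 1.0]]
```

View pics/top0.png

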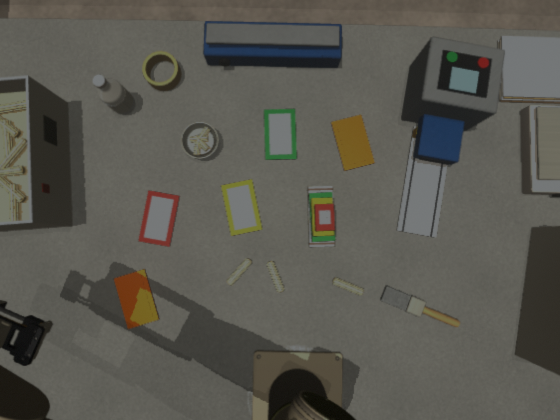

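View pics/side0.png

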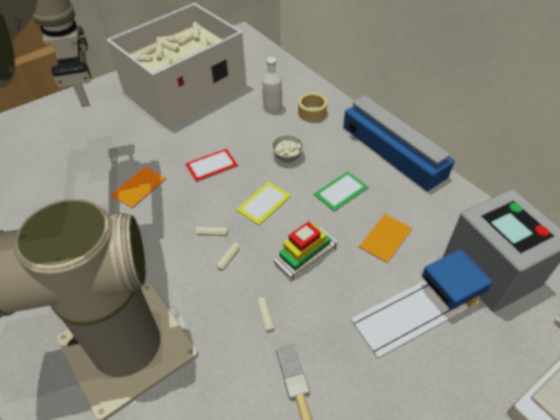

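View pics/wrist0.png

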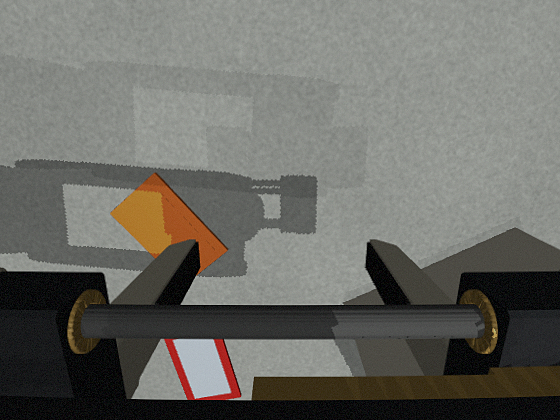

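The top view shows the stack at about (321,216) and the red, yellow and green boards at (160,218), (241,208) and (280,134). The orange look-alikes are at (352,142) and (137,299), the bowl is at (200,141), and the coder plate is around (424,185). The side view shows the same layout. Next I'll measure from both views.

```bash
cat >> h.py <<'E'
HSV={'red':[((0,150,60),(6,255,255)),((174,150,60),(180,255,255))],'yellow':[((24,130,60),(33,255,255))],'green':[((50,120,40),(80,255,255))],'blue':[((105,140,40),(125,255,255))]}
def mask(c,col):
    h=cv2.cvtColor(np.ascontiguousarray(c['image']),cv2.COLOR_RGB2HSV)
    return sum(cv2.inRange(h,a,b) for a,b in HSV[col])
def blobs(c,col,amin=60):
    m=cv2.morphologyEx(mask(c,col),cv2.MORPH_CLOSE,np.ones((3,3)))
    cs,_=cv2.findContours(m,cv2.RETR_EXTERNAL,cv2.CHAIN_APPROX_NONE)
    return [k for k in cs if cv2.contourArea(k)>amin]
def rect(c,k,z):
    p=onz(c,k.reshape(-1,2),z)[:,:2]*1000
    r=cv2.minAreaRect(p.astype(np.float32)); (x,y),(w,h),a=r
    if w<h: w,h,a=h,w,a+90
    return np.round([x,y,w,h,(a+90)%180-90],1)
E
python3 - <<'E'
from h import *
T=cam('top');S=cam('side')
for col in ['red','yellow','green','blue']:
    for n,c in (('top',T),('side',S)):
        for k in blobs(c,col):
            m=cv2.minAreaRect(k)[0]
            print(col,n,np.round(m,1),cv2.contourArea(k),'z6',rect(c,k,.006),'z96',rect(c,k,.096),'z72',rect(c,k,.072))
cv2.imwrite('pics/crop.png',cv2.resize(np.hstack([T['image'][170:260,280:370],S['image'][205:295,260:350]])[:,:,::-1],None,fx=4.4,fy=4.4,interpolation=cv2.INTER_CUBIC))
cv2.imwrite('pics/crop2.png',cv2.resize(np.hstack([T['image'][100:250,380:510],S['image'][230:380,340:510]])[:,:,::-1],None,fx=2.6,fy=2.6,interpolation=cv2.INTER_CUBIC))
E
```

```text
red top [324.  216.5] 415.5 z6 [441.  -58.9  62.7  45.1   1.3] z96 [435.4 -49.1  57.6  41.5   1.3] z72 [436.9 -51.7  59.   42.5   1.3]
red top [158.5 218. ] 1440.0 z6 [427.7 355.5 126.6  75.9  -8.7] z96 [423.2 331.9 116.5  69.8  -8.7] z72 [424.4 338.2 119.2  71.4  -8.7]
red top [483.   62.5] 77.5 z6 [ 850.5 -466.3   26.8   24.2  -88.2] z96 [ 812.  -423.8   24.7   22.2  -88.2] z72 [ 822.3 -435.2   25.2   22.7  -88.2]
red side [541.3 230.9] 105.0 z6 [ 942.  -349.9   34.2   29.8   52.4] z96 [ 853.1 -369.9   31.    27.    52.4] z72 [ 876.8 -364.6   31.9   27.7   52.4]
red side [304.3 235.2] 433.0 z6 [474.   -6.9  72.9  52.9   3.5] z96 [428.8 -58.9  66.1  48.    3.5] z72 [440.9 -45.   67.9  49.3   3.5]
red side [211.1 164.4] 109.0 z6 [424.3 348.8 125.2  75.9  -8.8] z96 [383.8 263.6 113.5  68.8  -8.8] z72 [394.6 286.3 116.7  70.7  -8.8]
yellow top [144.9 305.5] 401.0 z6 [210.2 380.2  80.   44.1  18.5] z96 [223.2 354.6  73.6  40.5  18.5] z72 [219.8 361.5  75.3  41.5  18.5]
yellow top [321.9 216.5] 229.5 z6 [441.  -53.5  93.8  53.    2.7] z96 [435.4 -44.3  86.3  48.7   2.7] z72 [436.9 -46.7 
[... 1302 characters left out ...]
0.7 190.2] 930.0 z6 [645.3  51.1 125.6  76.1   3.1] z96 [584.1  -6.3 113.9  69.    3.1] z72 [600.4   9.  117.   70.9   3.1]
blue top [440.3 137.5] 1508.5 z6 [ 649.7 -353.2  103.9  102.8   -9.3] z96 [ 627.4 -319.9   95.6   94.6   -9.3] z72 [ 633.3 -328.8   97.8   96.8   -9.3]
blue top [272.   51.3] 856.0 z6 [865.7  82.  347.8  25.8  89.1] z96 [826.   80.4 319.8  23.7  89.1] z72 [836.6  80.8 327.3  24.3  89.1]
blue side [457. 278.] 2061.0 z6 [ 671.9 -314.3  125.6  115.1   -9.4] z96 [ 608.2 -337.6  113.9  104.4   -9.4] z72 [ 625.2 -331.4  117.   107.2   -9.4]
blue side [393.1 149.4] 2653.0 z6 [897.7 103.  381.3 140.9 -89.6] z96 [813.   40.8 345.8 127.8 -89.6] z72 [835.6  57.4 355.2 131.3 -89.6]
```

View pics/crop.png

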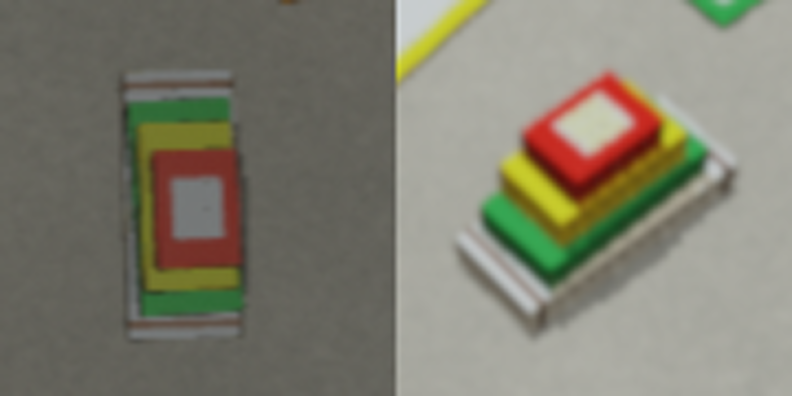

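View pics/crop2.png

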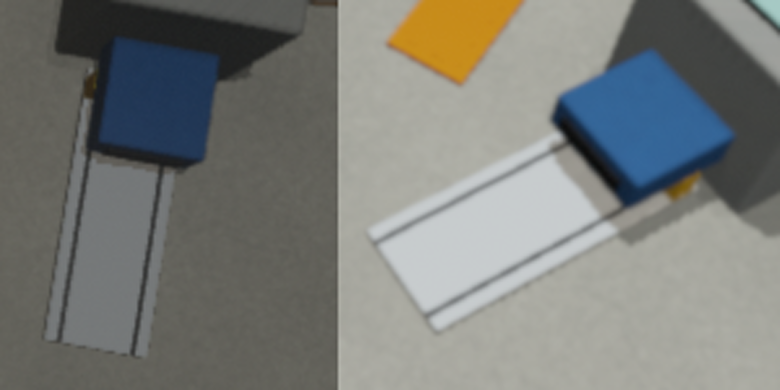

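The crops show the stack with its long side along world x, and the coder plate with its lane running into the blue head at about -9°. The top and side views agree to about 5 mm. I'll check each place with the wrist camera on the way, starting with the red board.

Call:
play_rows --targets '[-27.3, -11.7, -1.2, -12.3, -27.3, -11.7, -1.2, -12.3, -27.3, -11.7, -1.2, -12.3, -27.3, -11.7, -1.2, -12.3, -27.3, -11.7, -1.2, -12.3, -27.3, -11.7, -1.2, -12.3, -27.3, -11.7, -1.2, -12.3, -27.3, -11.7, -1.2, -12.3]'

```text
t: 0.92
tool_pos: [0.432, 0.3486, 0.231]
orientation: [0.246, 3.13, -0.002]
force: [-0.0, -0.2, 0.5]
opening: 0.093
gripper_force: 0.0
```

Call:
play_rows --targets '[0, 0, 0, 0, 0, 0, 0, 0]'

```text
t: 1.08
tool_pos: [0.4279, 0.353, 0.2305]
orientation: [-0.241, -3.132, -0.0]
force: [0.1, 0.7, 0.1]
opening: 0.0928
gripper_force: 0.0
```

```bash
cat >> h.py <<'E'
def yaw():
    return np.degrees(np.arctan2(*R.from_rotvec(read_state()['orientation']).as_matrix()[[1,0],0]))%360
def rel(x,y,z,yw=None):
    s=read_state(); M=R.from_rotvec(s['orientation']).as_matrix()
    d=M.T@(np.array([x,y,z])/1000-s['tool_pos'])*100
    roll=0 if yw is None else -((yw-yaw()+180)%360-180)
    print('t',round(s['t'],2),'pos',(s['tool_pos']*1000).round(1),'yaw',round(yaw(),1),'-> d',d.round(2),'roll',round(roll,1))
E
python3 - <<'E'
from h import *
c=cam('wrist'); save(c,'pics/w1.png')
for col in ['red','yellow','green']:
    for k in blobs(c,col): print(col,np.round(cv2.minAreaRect(k)[0]),cv2.contourArea(k),rect(c,k,.006),rect(c,k,.0))
rel(460,147,230,193)
E
```

```text
red [284. 174.] 6533.0 [427.4 355.4 128.1  79.3  -8.6] [428.6 355.2 130.1  80.5  -8.6]
yellow [128. 221.] 1663.5 [459.6 149.8 129.6  81.5  13.2] [461.2 146.5 131.6  82.8  13.2]
yellow [314.  16.] 2990.0 [256.2 413.9  78.9  64.2 -71.9] [254.7 414.7  80.1  65.2 -71.9]
t 1.13 pos [427.3 353.6 230.4] yaw 171.3 -> d [ -6.36 -19.93   0.03] roll -21.7
```

View pics/w1.png

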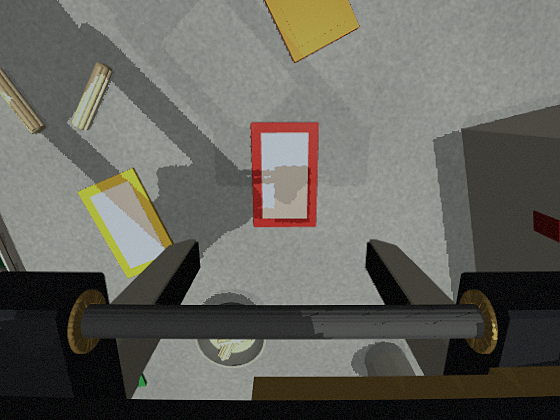

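The red board at pixel (284,174) measures (427,355), and the yellow board at about (128,221) measures (460,150). Both agree with the top camera. Now I'll go above the stack.

Call:
play_rows --targets '[-7, -39.8, -2.5, -10, -7, -39.8, -2.5, -10, -7, -39.8, -2.5, -10, -7, -39.8, -2.5, -10, -7, -39.8, -2.5, -10, -7, -39.8, -2.5, -10, -7, -39.8, -2.5, -10, -7, -39.8, -2.5, -10]'

```text
t: 1.8
tool_pos: [0.4347, 0.0221, 0.2514]
orientation: [-0.041, 3.141, 0.001]
force: [-0.1, 0.5, 0.1]
opening: 0.0928
gripper_force: 0.0
```

```bash
python3 - <<'E'
from h import *
rel(436,-50,250,181.3)
E
```

```text
t 1.8 pos [434.7  22.1 251.4] yaw 181.5 -> d [ 0.06 -7.22  0.13] roll 0.2
```

Call:
play_rows --targets '[0, -7, 0, 0, 0, -7, 0, 0, 0, -7, 0, 0, 0, -7, 0, 0]'

```text
t: 2.13
tool_pos: [0.4368, -0.0477, 0.251]
orientation: [0.034, -3.141, -0.001]
force: [-0.2, 0.7, 0.2]
opening: 0.0929
gripper_force: 0.0
```

```bash
python3 - <<'E'
from h import *
import pickle
c=cam('wrist'); save(c,'pics/w2.png'); pickle.dump(c,open('w2.pkl','wb'))
for col in ['red','yellow','green']:
    for k in blobs(c,col): print(col,np.round(cv2.minAreaRect(k)[0]),cv2.contourArea(k),rect(c,k,.096),rect(c,k,.072),rect(c,k,.048),rect(c,k,.006))
rel(436,-50,250,181.3)
E
```

```text
red [550. 194.] 326.5 [437.6 233.2  52.1  18.4  14.6] [443.3 254.3  56.   19.8  14.6] [449.  275.4  59.8  21.1  14.6] [459.  312.3  66.6  23.5  14.6]
red [280. 186.] 2395.5 [433.  -50.5  62.9  43.    3.6] [438.4 -50.6  67.6  46.2   3.6] [443.8 -50.7  72.3  49.4   3.6] [453.2 -50.8  80.5  55.    3.6]
yellow [282. 183.] 754.5 [431.  -48.6  84.3  45.7   3.5] [436.2 -48.5  90.6  49.1   3.5] [441.4 -48.4  96.9  52.5   3.5] [450.6 -48.3 107.9  58.5   3.5]
yellow [432. 192.] 5569.5 [437.9 105.5 101.9  62.3  13. ] [443.6 117.  109.5  67.   13. ] [449.4 128.6 117.1  71.6  13. ] [459.4 148.8 130.4  79.8  13. ]
green [349. 346.] 339.0 [625.4  35.4  62.1  21.4 -89.1] [645.1  41.7  66.7  23.  -89.1] [664.9  48.1  71.3  24.6 -89.1] [699.4  59.1  79.4  27.4 -89.1]
green [350. 290.] 563.0 [550.5  31.2  62.5  34.2 -89. ] [564.7  37.2  67.1  36.7 -89. ] [578.8  43.2  71.8  39.3 -89. ] [603.5  53.7  79.9  43.7 -89. ]
green [284. 226.] 162.5 [475.5 -45.3  47.8   7.  -83.4] [484.  -45.   51.3   7.5 -83.4] [492.6 -44.7  54.9   8.  -83.4] [507.5 -44.2  61.1   8.9 -83.4]
green [279. 149.] 559.5 [395.2 -52.3  48.   36.7 -85.1] [397.7 -52.5  51.5  39.4 -85.1] [400.3 -52.8  55.1  42.2 -85.1] [404.7 -53.1  61.4  47.  -85.1]
t 2.18 pos [436.9 -46.8 251. ] yaw 181.3 -> d [ 0.09 -0.32  0.1 ] roll 0.0
```

View pics/w2.png

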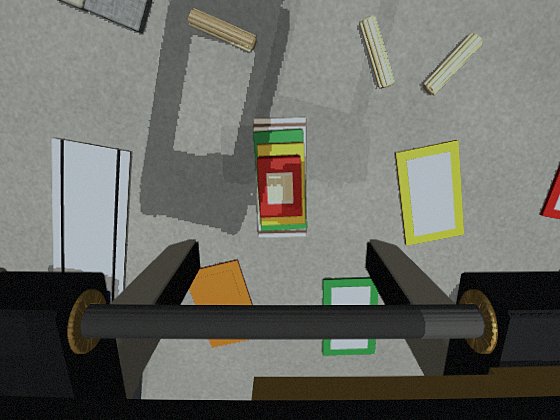

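The stack is centred at (280,186), and the red lid's size fits z = 96 mm. I'll descend and take a second look to confirm the height.

Call:
play_rows --targets '[0.3, -0.3, 9, -1.2, 0.3, -0.3, 9, -1.2, 0.3, -0.3, 9, -1.2, 0.3, -0.3, 9, -1.2, 0.3, -0.3, 9, -1.2]'

```text
t: 2.6
tool_pos: [0.4344, -0.0498, 0.1624]
orientation: [-0.071, 3.141, 0.0]
force: [0.3, -0.0, 1.2]
opening: 0.0926
gripper_force: 0.0
```

```bash
python3 - <<'E'
from h import *
import pickle
c=cam('wrist'); save(c,'pics/w3.png'); a=pickle.load(open('w2.pkl','rb'))
for col in ['red','yellow','green']:
    for k in blobs(c,col): print(col,np.round(cv2.minAreaRect(k)[0]),cv2.contourArea(k),rect(c,k,.096),rect(c,k,.072),rect(c,k,.048))
def big(c):
    k=max([k for k in blobs(c,'red') if abs(cv2.minAreaRect(k)[0][0]-280)<60],key=cv2.contourArea); p=k.reshape(-1,2)
    return [p[np.argmax(p@v)] for v in ([-1,-1],[1,-1],[1,1],[-1,1])]
for p,q in zip(big(a),big(c)): print(p,q,*tri(a,p,c,q))
rel(434,-50,78,182.5)
E
```

```text
red [281. 213.] 4303.0 [432.4 -50.8  64.7  43.    3.2] [440.  -50.5  71.3  47.4   3.2] [447.6 -50.3  78.   51.8   3.2]
yellow [469. 218.] 8322.0 [431.5  92.1  94.1  57.8  12.9] [439.  107.1 103.8  63.7  12.9] [446.5 122.  113.5  69.7  12.9]
yellow [283. 207.] 1232.0 [428.5 -48.9  83.1  45.    3.6] [435.7 -48.4  91.7  49.6   3.6] [442.9 -48.  100.3  54.2   3.6]
green [390. 357.] 278.0 [559.2  49.7  39.3   7.8   2.9] [579.8  60.3  43.4   8.6   2.9] [600.5  70.8  47.5   9.4   2.9]
green [333. 357.] 322.0 [561.    0.6  39.4   8.5   3.3] [581.9   6.1  43.4   9.3   3.3] [602.7  11.6  47.5  10.2   3.3]
green [285. 262.] 106.5 [471.6 -46.3  45.    3.  -86.3] [483.2 -45.6  49.6   3.3 -86.3] [494.8 -44.9  54.2   3.6 -86.3]
green [281. 156.] 966.0 [389.4 -53.1  45.5  28.5 -85.5] [392.6 -53.1  50.2  31.4 -85.5] [395.7 -53.1  54.9  34.3 -85.5]
[258 158] [253 177] [ 0.40426882 -0.0723307   0.09737468] 0.00014874715763920954
[299 157] [306 172] [ 0.41311531 -0.02735973  0.01502901] 0.00018984175256020935
[301 215] [308 253] [ 0.46347825 -0.02777488  0.09426601] 0.0008169309806911838
[261 216] [255 253] [ 0.46493881 -0.06945918  0.09551214] 0.0005765139467485748
t 2.65 pos [435.3 -50.3 163.6] yaw 182.6 -> d [0.15 0.04 8.55] roll 0.1
```

View pics/w3.png

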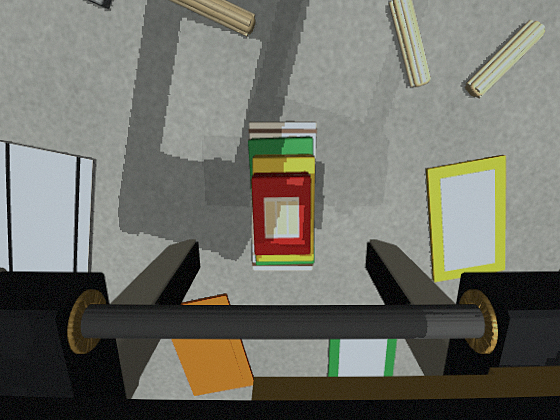

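Three corners triangulate the red lid's top at z of about 95.7 mm, which checks against 96. I'll grasp it now, with the TCP at about 77 mm.

Call:
play_rows --targets '[0.15, 0, 3.5, 0, 0.15, 0, 6.5, 0, 0.15, 0, 8, 0, 0.15, 0, 8.5, 0, 0.15, 0, 8.5, 0, 0.15, 0, 8.5, 0]'

```text
t: 3.15
tool_pos: [0.4342, -0.0513, 0.0785]
orientation: [-0.069, 3.138, -0.001]
force: [-0.0, 0.4, -0.1]
opening: 0.0932
gripper_force: 0.0
```

Call:
play_rows --targets '[0, 0, 0, 0, 0, 0, 0, 0, 0, 0, 0, 0, 0, 0, 0, 0, 0, 0, 0, 0, 0, 0, 0, 0]' --grip 3.5 --grip_force 25

```text
t: 3.65
tool_pos: [0.4325, -0.0511, 0.0763]
orientation: [-0.068, 3.141, -0.0]
force: [0.1, 0.3, -0.4]
opening: 0.0575
gripper_force: 0.0
```

Call:
play_rows --targets '[0, 0, 0, 0, 0, 0, 0, 0]'

```text
t: 3.82
tool_pos: [0.4324, -0.0511, 0.0761]
orientation: [0.068, -3.141, -0.0]
force: [-0.7, 1.2, 0.1]
opening: 0.0442
gripper_force: 0.5
```

Call:
play_rows --targets '[0, 0, 0, 0, 0, 0, 0, 0, 0, 0, -0.5, 0, 0, 0, -1.5, 0, 0, 0, -3, 0, 0, 0, -4.5, 0, 0, 0, -5.5, 0, 0, 0, -6, 0]'

```text
t: 4.48
tool_pos: [0.4336, -0.0514, 0.1385]
orientation: [-0.068, 3.138, -0.001]
force: [-0.1, -1.0, -1.1]
opening: 0.0436
gripper_force: 24.9
```

Call:
play_rows --targets '[0, 1.5, 0, 0, -0.1, 4.5, 0, 0, -0.3, 8.5, 0, 0, -0.4, 12.5, 0, 0, -0.5, 16.6, 0, 0, -0.6, 20.7, 0, 0, -0.8, 24.8, 0, 0, -0.9, 29, 0, 0]'

```text
t: 5.15
tool_pos: [0.4284, 0.2406, 0.1361]
orientation: [-0.068, 3.141, -0.0]
force: [0.4, -0.3, -2.4]
opening: 0.044
gripper_force: 24.9
```

Call:
play_rows --targets '[0, 3.5, 0, 2, -0.1, 6.5, 0, 4, -0.2, 9, 0, 7, -0.3, 10.5, 0, 10, -0.3, 11.3, 0, 11, -0.3, 11.6, 0, 11, -0.3, 11.6, 0, 11, -0.3, 11.6, 0, 11]'

```text
t: 5.82
tool_pos: [0.4267, 0.3542, 0.1358]
orientation: [-0.232, -3.133, 0.001]
force: [-0.1, 0.3, -1.6]
opening: 0.0438
gripper_force: 24.9
```

```bash
python3 - <<'E'
from h import *
rel(426.5,355,11,171.4); print(read_state()['opening'],read_state()['gripper_force'])
c=cam('wrist'); save(c,'pics/w4.png')
E
```

```text
t 5.82 pos [426.7 354.2 135.8] yaw 171.5 -> d [ 0.03  0.09 12.48] roll 0.1
0.04382444429881623 24.928503334522247
```

View pics/w4.png

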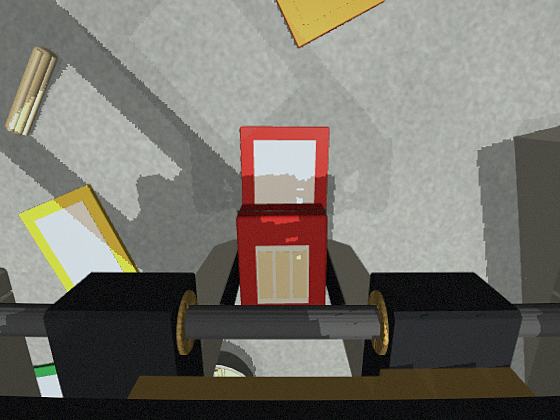

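The red box is held squarely at (282,255), over and in line with its board. I'll lower it and watch the force.

Call:
play_rows --targets '[0, 0.1, 2, 0, 0, 0.1, 5, 0, 0, 0.1, 8, 0, 0, 0.1, 10, 0, 0, 0.1, 11.2, 0, 0, 0.1, 11.8, 0, 0, 0.1, 12.2, 0, 0, 0.1, 12.4, 0]'

```text
t: 6.53
tool_pos: [0.4277, 0.3558, 0.0128]
orientation: [0.234, 3.132, 0.001]
force: [-0.1, -0.2, -1.3]
opening: 0.0439
gripper_force: 24.9
```

Call:
play_rows --targets '[0, 0, 0.05, 0, 0, 0, 0.1, 0, 0, 0, 0.1, 0]'

```text
t: 6.78
tool_pos: [0.4278, 0.3562, 0.0122]
orientation: [0.233, 3.131, 0.002]
force: [0.1, 0.5, -1.4]
opening: 0.0437
gripper_force: 24.9
```

Call:
play_rows --targets '[0, 0, 0.1, 0, 0, 0, 0.1, 0, 0, 0, 0.1, 0]'

```text
t: 7.03
tool_pos: [0.4271, 0.3558, 0.0104]
orientation: [0.233, 3.133, 0.0]
force: [-0.4, -0.7, -1.9]
opening: 0.0439
gripper_force: 24.9
```

Call:
play_rows --targets '[0, 0, 0.1, 0, 0, 0, 0.1, 0, 0, 0, 0.1, 0]'

```text
t: 7.28
tool_pos: [0.4272, 0.3558, 0.0101]
orientation: [0.233, 3.133, 0.0]
force: [-3.9, -1.9, 6.8]
opening: 0.0433
gripper_force: 24.9
```

Contact shows on the force at TCP z of about 10 mm, as expected. I'll release, lift and go back to the stack.

Call:
play_rows --targets '[0, 0, -0.1, 0, 0, 0, -0.1, 0, 0, 0, -0.1, 0, 0, 0, -0.1, 0, 0, 0, -2, 0, 0, 0, -5, 0, 0, 0, -9, 0, 0, 0, -13, 0]' --grip 9.3

```text
t: 7.95
tool_pos: [0.4259, 0.3549, 0.1393]
orientation: [-0.233, -3.131, 0.003]
force: [0.9, 0.0, 0.2]
opening: 0.0909
gripper_force: 0.0
```

Call:
play_rows --targets '[-7, -40, -1, -12, -7, -40, -1, -12, -7, -40, -1, -12, -7, -40, -1, -12, -7, -40, -1, -12, -7, -40, -1, -12, -7, -40, -1, -12, -7, -40, -1, -12]'

```text
t: 8.62
tool_pos: [0.4348, 0.0224, 0.1475]
orientation: [-0.096, 3.139, -0.0]
force: [0.8, -1.3, -0.5]
opening: 0.0928
gripper_force: 0.0
```

```bash
python3 - <<'E'
from h import *
rel(436,-50,152,183.5)
E
```

```text
t 8.62 pos [434.8  22.4 147.5] yaw 183.5 -> d [ 0.33 -7.23 -0.45] roll 0.0
```

Call:
play_rows --targets '[0.2, -4, -0.4, 0, 0.3, -7.2, -0.4, 0, 0.3, -7.2, -0.4, 0, 0.3, -7.2, -0.4, 0, 0.3, -7.2, -0.4, 0]'

```text
t: 9.03
tool_pos: [0.4364, -0.0475, 0.1511]
orientation: [0.094, -3.14, -0.001]
force: [-0.0, 0.1, -0.2]
opening: 0.0929
gripper_force: 0.0
```

```bash
python3 - <<'E'
from h import *
c=cam('wrist'); save(c,'pics/w5.png')
for col,z in [('yellow',.072),('green',.048)]:
    for k in blobs(c,col): print(col,np.round(cv2.minAreaRect(k)[0]),cv2.contourArea(k),rect(c,k,z))
t=cam('top')
for col,z in [('red',.030),('yellow',.072),('green',.048)]:
    for k in blobs(t,col): print(col,np.round(cv2.minAreaRect(k)[0]),cv2.contourArea(k),rect(t,k,z))
rel(436,-49,54,183.5)
E
```

```text
yellow [472. 222.] 3079.5 [438.5 106.1 102.6  63.1  13.1]
yellow [281. 208.] 6406.5 [435.6 -48.5  91.9  49.6   3.4]
green [389. 357.] 293.0 [591.1  70.1  45.5   9.3   3.3]
green [331. 358.] 336.0 [594.2  11.1  45.4  10.2   3.3]
green [281. 266.] 105.5 [495.  -45.   54.9   3.5 -84.5]
green [280. 179.] 1080.0 [416.4 -51.6  75.7  54.5   4.6]
red [159. 218.] 1443.0 [426.5 349.2 123.1  74.3  -8.7]
red [483.  62.] 77.5 [ 840.2 -455.    26.2   23.7  -88.2]
yellow [139. 297.] 812.5 [238.2 375.6 119.4  56.5  18.9]
yellow [241. 207.] 1491.5 [454.8 144.  120.7  73.   13.1]
green [280. 134.] 1407.0 [639.4  56.3 122.   73.3   1.5]
green [452.  57.] 76.0 [ 845.6 -367.3   25.6   24.6   63.8]
t 9.13 pos [436.5 -46.6 151.1] yaw 183.6 -> d [ 0.06 -0.24  9.71] roll 0.1
```

View pics/w5.png

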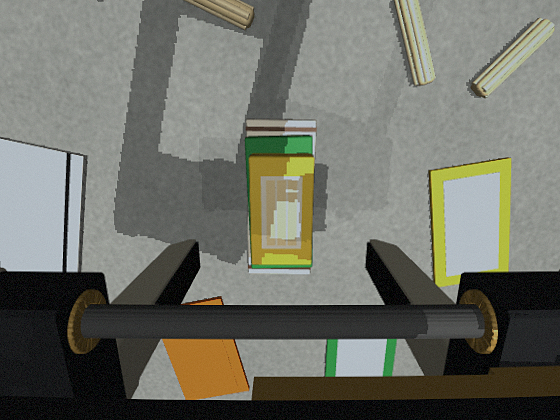

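The yellow box at (281,208) is clear and measures (436,-48.5). Grasping it at TCP z of about 53 mm.

Call:
play_rows --targets '[0, -0.2, 3, 0, 0, -0.2, 6.5, 0, 0, -0.2, 8.8, 0, 0, -0.2, 9.6, 0, 0, -0.2, 9.8, 0, 0, -0.2, 9.8, 0, 0, -0.2, 9.8, 0]'

```text
t: 9.72
tool_pos: [0.438, -0.0496, 0.055]
orientation: [-0.097, 3.138, -0.001]
force: [0.3, 0.0, 0.7]
opening: 0.0932
gripper_force: 0.0
```

Call:
play_rows --targets '[0, 0, 0, 0, 0, 0, 0, 0, 0, 0, 0, 0, 0, 0, 0, 0, 0, 0, 0, 0, 0, 0, 0, 0, 0, 0, 0, 0, 0, 0, 0, 0]' --grip 4 --grip_force 30

```text
t: 10.38
tool_pos: [0.4367, -0.0498, 0.0533]
orientation: [0.095, -3.14, -0.0]
force: [0.1, 0.9, 1.6]
opening: 0.05
gripper_force: 30.0
```

Call:
play_rows --targets '[0, 0, 0, 0, 0, 0, 0, 0, 0, 0, -0.5, 0, 0, 0, -1.5, 0, 0, 0, -3, 0, 0, 0, -4.5, 0, 0, 0, -5.5, 0, 0, 0, -6, 0]'

```text
t: 11.05
tool_pos: [0.4378, -0.0502, 0.1156]
orientation: [-0.095, 3.137, -0.001]
force: [-0.2, 0.1, -1.4]
opening: 0.0498
gripper_force: 30.0
```

Call:
play_rows --targets '[-0.3, 1.5, 0, 0, -0.8, 4.5, 0, 0, -1.5, 8.5, 0, -1, -2.2, 12.5, 0, -3, -2.9, 16, 0, -6, -3.4, 18.5, 0, -9, -3.6, 19.6, 0, -9.6, -3.6, 19.8, 0, -9.6]'

```text
t: 11.72
tool_pos: [0.4604, 0.1517, 0.1131]
orientation: [0.362, -3.12, -0.0]
force: [0.7, -0.5, -1.5]
opening: 0.0499
gripper_force: 30.0
```

Call:
play_rows --targets '[0, 0, 0, 0, 0, 0, 0, 0]'

```text
t: 11.88
tool_pos: [0.4603, 0.1488, 0.113]
orientation: [0.356, -3.121, 0.001]
force: [-1.2, 0.4, -1.1]
opening: 0.0499
gripper_force: 30.0
```

```bash
python3 - <<'E'
from h import *
rel(461,149.5,12,193.1)
E
```

```text
t 11.88 pos [460.3 148.8 113. ] yaw 193.0 -> d [-0.09  0.06 10.1 ] roll -0.1
```

Call:
play_rows --targets '[0, 0, 2, 0, -0.1, 0.1, 5, 0, -0.1, 0.1, 7.5, 0, -0.1, 0.1, 9, 0, -0.1, 0.1, 9.6, 0, -0.1, 0.1, 10, 0, -0.1, 0.1, 10.1, 0, -0.1, 0.1, 10.1, 0]'

```text
t: 12.55
tool_pos: [0.4622, 0.1508, 0.0133]
orientation: [-0.356, 3.12, 0.0]
force: [-0.6, 0.9, -1.1]
opening: 0.0499
gripper_force: 30.0
```

Call:
play_rows --targets '[0, 0, 0.1, 0, 0, 0, 0.1, 0, 0, 0, 0.1, 0]'

```text
t: 12.8
tool_pos: [0.462, 0.1513, 0.0121]
orientation: [-0.358, 3.12, 0.0]
force: [-0.4, 0.2, -2.0]
opening: 0.0502
gripper_force: 30.0
```

Call:
play_rows --targets '[0, 0, 0.1, 0, 0, 0, 0.1, 0, 0, 0, 0.1, 0]'

```text
t: 13.05
tool_pos: [0.462, 0.1513, 0.0113]
orientation: [-0.358, 3.12, 0.0]
force: [-2.9, -0.6, 4.9]
opening: 0.0497
gripper_force: 30.0
```

Yellow box is in contact with its board. I'll release it and return to look at the green one.

Call:
play_rows --targets '[0, 0, -0.1, 0, 0, 0, -0.1, 0, 0, 0, -0.1, 0, 0, 0, -0.1, 0, 0, 0, -2, 0, 0, 0, -5, 0, 0, 0, -9, 0, 0, 0, -12, 0]' --grip 9.3

```text
t: 13.72
tool_pos: [0.4613, 0.1512, 0.1325]
orientation: [-0.358, 3.121, 0.0]
force: [0.3, 1.2, -0.1]
opening: 0.0923
gripper_force: 0.0
```

Call:
play_rows --targets '[7, -19, 0, 9, 7, -19, 0, 9, 7, -19, 0, 9, 7, -19, 0, 9, 7, -19, 0, 9, 7, -19, 0, 9, 7, -19, 0, 9, 7, -19, 0, 9]'

```text
t: 14.38
tool_pos: [0.4361, -0.0495, 0.1302]
orientation: [0.11, -3.14, -0.001]
force: [0.5, 1.1, 0.3]
opening: 0.093
gripper_force: 0.0
```

```bash
python3 - <<'E'
from h import *
c=cam('wrist'); save(c,'pics/w6.png')
for col,z in [('green',.048)]:
    for k in blobs(c,col): print(col,np.round(cv2.minAreaRect(k)[0]),cv2.contourArea(k),rect(c,k,z))
t=cam('top'); 
for k in blobs(t,'green'): print(np.round(cv2.minAreaRect(k)[0]),cv2.contourArea(k),rect(t,k,.048),rect(t,k,.006))
rel(437,-50,29,184)
E
```

```text
green [366. 358.] 1156.5 [573.3  38.2  68.8  41.9 -86.4]
green [281. 208.] 9416.0 [437.4 -49.5 118.4  55.2   4.7]
[280. 134.] 1404.0 [639.4  56.3 122.   73.3   1.5] [649.8  56.1 126.8  76.2   1.5]
[452.  56.] 77.5 [ 845.6 -367.4   27.9   23.3  -88.3] [ 864.1 -384.1   29.    24.2  -88.3]
t 14.48 pos [436.3 -48.6 130.2] yaw 184.2 -> d [-0.06 -0.14 10.12] roll 0.2
```

View pics/w6.png

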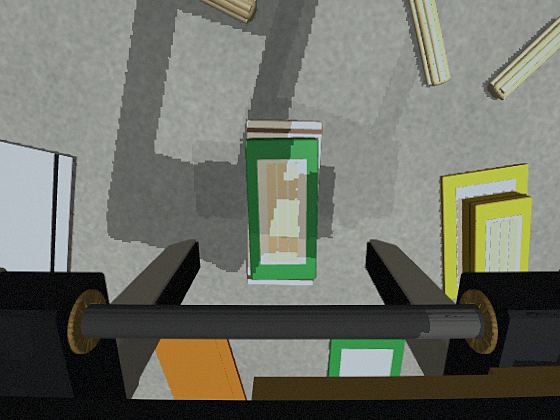

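The green box at (281,208) measures (437.4,-49.5) with yaw 4.7°. The yellow box is visible on its board at (500,230). Grasping green now.

Call:
play_rows --targets '[-0.1, -0.1, 3, -0.5, -0.1, -0.1, 6.5, -0.5, -0.1, -0.1, 9, -0.5, -0.1, -0.1, 9.9, -0.5, -0.1, -0.1, 10.1, -0.5, -0.1, -0.1, 10.1, -0.5, -0.1, -0.1, 10.1, -0.5]'

```text
t: 15.07
tool_pos: [0.4386, -0.0505, 0.0309]
orientation: [-0.127, 3.137, -0.001]
force: [0.3, -0.5, -0.7]
opening: 0.0931
gripper_force: 0.0
```

Call:
play_rows --targets '[0, 0, 0, 0, 0, 0, 0, 0, 0, 0, 0, 0, 0, 0, 0, 0, 0, 0, 0, 0, 0, 0, 0, 0, 0, 0, 0, 0, 0, 0, 0, 0]' --grip 4.6 --grip_force 35

```text
t: 15.73
tool_pos: [0.4373, -0.0506, 0.0295]
orientation: [-0.126, 3.139, 0.0]
force: [-0.4, 1.6, 3.0]
opening: 0.0557
gripper_force: 35.0
```

Call:
play_rows --targets '[0, 0, 0, 0, 0, 0, 0, 0, 0, 0, -0.5, 0, 0, 0, -1.5, 0, 0, 0, -3, 0, 0, 0, -4.5, 0, 0, 0, -5.5, 0, 0, 0, -6, 0]'

```text
t: 16.4
tool_pos: [0.4383, -0.051, 0.0914]
orientation: [-0.126, 3.136, -0.001]
force: [0.6, 0.4, -1.6]
opening: 0.0555
gripper_force: 35.0
```

Call:
play_rows --targets '[-1.1, 0.4, 0, 0, -4, 1.6, 0, 0, -7.7, 3.1, 0, 0, -11.5, 4.6, 0, 1, -15.2, 6.1, 0, 2, -18.8, 7.5, 0, 3, -21.2, 8.5, 0, 3.2, -22.1, 8.8, 0, 3.2]'

```text
t: 17.07
tool_pos: [0.6529, 0.0568, 0.0886]
orientation: [-0.04, 3.141, 0.001]
force: [0.4, 0.1, -1.5]
opening: 0.0553
gripper_force: 35.0
```

Call:
play_rows --targets '[0, 0, 0, 0, 0, 0, 0, 0]'

```text
t: 17.23
tool_pos: [0.65, 0.0548, 0.0883]
orientation: [0.039, -3.14, 0.0]
force: [0.7, -1.2, -2.4]
opening: 0.0555
gripper_force: 35.0
```

```bash
python3 - <<'E'
from h import *
rel(650,56,12,181.5)
E
```

```text
t 17.23 pos [650.   54.8  88.3] yaw 181.4 -> d [-0.02  0.12  7.63] roll -0.1
```

Call:
play_rows --targets '[0, 0.1, 2, 0, 0, 0.1, 4.5, 0, 0, 0.1, 6, 0, 0, 0.1, 7, 0, 0, 0.1, 7.4, 0, 0, 0.1, 7.6, 0, 0, 0.1, 7.6, 0, 0, 0.1, 7.6, 0]'

```text
t: 17.9
tool_pos: [0.6514, 0.0556, 0.0147]
orientation: [-0.038, 3.139, -0.0]
force: [-1.2, 0.6, -1.3]
opening: 0.056
gripper_force: 35.0
```

Call:
play_rows --targets '[0, 0, 0.1, 0, 0, 0, 0.1, 0, 0, 0, 0.1, 0]'

```text
t: 18.15
tool_pos: [0.6509, 0.0557, 0.013]
orientation: [-0.038, 3.14, 0.0]
force: [-0.3, -0.9, -1.4]
opening: 0.0553
gripper_force: 35.0
```

Call:
play_rows --targets '[0, 0, 0.1, 0, 0, 0, 0.1, 0, 0, 0, 0.1, 0]'

```text
t: 18.4
tool_pos: [0.6507, 0.0557, 0.0115]
orientation: [-0.038, 3.141, -0.0]
force: [0.3, 0.2, -0.8]
opening: 0.0558
gripper_force: 35.0
```

Call:
play_rows --targets '[0, 0, 0.1, 0, 0, 0, 0.1, 0, 0, 0, 0.1, 0]'

```text
t: 18.65
tool_pos: [0.6508, 0.0557, 0.0115]
orientation: [-0.038, 3.141, 0.0]
force: [-3.8, -0.4, 6.9]
opening: 0.0557
gripper_force: 35.0
```

Green box is seated. I'll release it and fly to look over the coder lane.

Call:
play_rows --targets '[0, 0, -0.1, 0, 0, 0, -0.1, 0, 0, 0, -0.1, 0, 0, 0, -0.1, 0, 0, 0, -2, 0, 0, 0, -5, 0, 0, 0, -9, 0, 0, 0, -13, 0]' --grip 9.3

```text
t: 19.32
tool_pos: [0.6492, 0.0557, 0.1401]
orientation: [0.038, -3.138, -0.0]
force: [0.8, -0.5, 0.2]
opening: 0.0926
gripper_force: 0.0
```

Call:
play_rows --targets '[14, -28, -5, 0, 14, -28, -5, 0, 14, -28, -5, 0, 14, -28, -5, 0, 14, -28, -5, 0, 14, -28, -5, 0, 14, -28, -5, 0, 14, -28, -5, 0]'

```text
t: 19.98
tool_pos: [0.5156, -0.231, 0.1912]
orientation: [-0.035, 3.141, -0.003]
force: [0.8, 0.5, 0.4]
opening: 0.0929
gripper_force: 0.0
```

Call:
play_rows --targets '[3.2, -7.3, -1, 10.7, 3.2, -7.3, -1, 10.7, 3.2, -7.3, -1, 10.7, 3.2, -7.3, -1, 10.7, 3.2, -7.3, -1, 10.7]'

```text
t: 20.4
tool_pos: [0.487, -0.301, 0.2]
orientation: [-0.255, -3.131, -0.001]
force: [0.2, 0.4, -0.3]
opening: 0.0929
gripper_force: 0.0
```

```bash
python3 - <<'E'
from h import *
import pickle
c=cam('wrist'); save(c,'pics/w7.png'); pickle.dump(c,open('w7.pkl','wb'))
rel(436,-50,150,185)
E
```

```text
t 20.45 pos [ 487.3 -300.4  199.9] yaw 170.8 -> d [ 9.08 23.88  5.01] roll -14.2
```

View pics/w7.png

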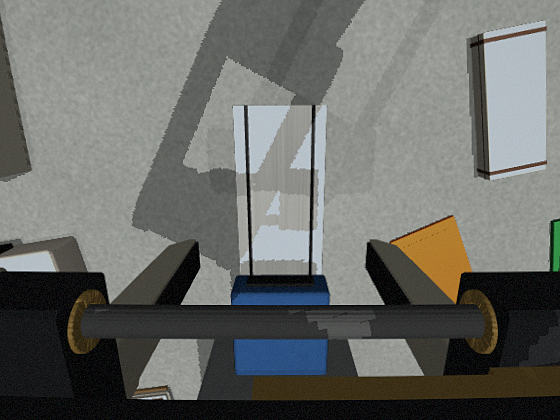

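The plate's front edge is at row 105, from about column 233 to 327. The lane lines run from (246,105) to (252,275) and from (315,105) to (310,275). I'll fit these, and the carton too.

```bash
cat > m.py <<'E'
from h import *
import pickle
c=pickle.load(open('w7.pkl','rb')); g=cv2.cvtColor(c['image'],cv2.COLOR_RGB2GRAY).astype(float)
L=[];Q=[]
for r in range(115,262,3):
    for lst,a in ((L,240),(Q,302)):
        w=g[r,a:a+20]; wt=np.clip(np.median(w)-25-w,0,None)
        if wt.sum()>5: lst.append([a+(np.arange(20)*wt).sum()/wt.sum(),r])
def fit(P):
    p=onz(c,P,.008)[:,:2]; vx,vy,x0,y0=cv2.fitLine((p*1000).astype(np.float32),cv2.DIST_HUBER,0,.01,.01).ravel()
    d=np.array([vx,vy]); d*=np.sign(vx); return d,np.array([x0,y0])
dl,pl=fit(L);dr,pr=fit(Q); d=(dl+dr)/2; d/=np.linalg.norm(d); n=np.array([-d[1],d[0]])
print('yaw L,R',np.degrees(np.arctan2(dl[1],dl[0])),np.degrees(np.arctan2(dr[1],dr[0])),'gap',n@(pl-pr))
# front edge
E_=[]
for x in list(range(255,308,4)):
    col=g[95:118,x]; E_.append([x,95+np.argmax(np.diff(col))+.5])
e=onz(c,E_,.008)[:,:2]*1000; ex=np.median(e@d)
yc=(n@pl+n@pr)/2; org=d*(ex+150)+n*yc
print('origin',org,'seat',org+15*d,'rows',np.ptp(np.array(E_)[:,1]))
t=cam('top'); gt=cv2.cvtColor(t['image'],cv2.COLOR_RGB2GRAY).astype(float)
# height check: plate front corners seen in both
for p,q in (((233.5,105),(438.5,236)),((326,105),(400,232))): print('tri',tri(c,p,t,q))
hs=cv2.cvtColor(t['image'],cv2.COLOR_RGB2HSV)
m=(g[:]>0)
# white carton in top
sub=np.zeros(gt.shape,np.uint8); sub[175:260,295:350]=(gt[175:260,295:350]>gt[175:260,295:350].mean()+18)*255
sub=cv2.morphologyEx(sub,cv2.MORPH_CLOSE,np.ones((5,5)))
k=max(cv2.findContours(sub,0,1)[0],key=cv2.contourArea); print('carton top',rect(t,k,.024),cv2.minAreaRect(k)[0])
# boxes now
for col in ('red','yellow','green'):
    for k in blobs(t,col):
        if cv2.contourArea(k)>1000: print(col,rect(t,k,.006))
E
python3 m.py
```

```text
yaw L,R -9.079355 -9.051172 gap -72.144196
origin [ 551.98587225 -314.2230846 ] seat [ 566.7985153 -316.586476 ] rows 1.0
tri (array([ 0.39747299, -0.33369041,  0.0407948 ]), np.float64(0.0008420142136960626))
tri (array([ 0.40870314, -0.24394938,  0.02511341]), np.float64(0.0055382641532651005))
carton top [393.6 -25.6   0.    0.    0. ] (311.0, 235.0)
red [427.7 355.5 125.8  75.9  -8.8]
yellow [460.  149.2 128.   77.9  12.8]
green [651.1  56.1 129.5  76.2   1.5]
```

The lane gap measures 72.1 mm against a true 72, so z = 8 mm holds. Yaw is -9.07° and the seat is at (566.8,-316.6). Next, the carton.

Call:
play_rows --targets '[9.1, 23.9, 5, -14.2, 9.1, 23.9, 5, -14.2, 9.1, 23.9, 5, -14.2, 9.1, 23.9, 5, -14.2, 9.1, 23.9, 5, -14.2, 9.1, 23.9, 5, -14.2, 9.1, 23.9, 5, -14.2, 9.1, 23.9, 5, -14.2]'

```text
t: 21.17
tool_pos: [0.4349, -0.047, 0.1493]
orientation: [0.144, -3.137, -0.002]
force: [-0.5, -0.7, 0.4]
opening: 0.0933
gripper_force: 0.0
```

Call:
play_rows --targets '[0, 0, 0, 0, 0, 0, 0, 0]'

```text
t: 21.33
tool_pos: [0.4366, -0.0512, 0.1509]
orientation: [-0.135, 3.138, -0.001]
force: [0.3, 0.9, 0.1]
opening: 0.0933
gripper_force: 0.0
```

```bash
python3 - <<'E'
from h import *
c=cam('wrist'); save(c,'pics/w8.png')
h=cv2.cvtColor(c['image'],cv2.COLOR_RGB2HSV)
g=c['image'].astype(int)
m=np.zeros(h.shape[:2],np.uint8); 
sub=((g[...,2]-g[...,0]>5)&(h[...,2]>120)).astype(np.uint8)*255
print(g[200,280],g[200,350],g[250,285])
m=cv2.morphologyEx(sub,cv2.MORPH_CLOSE,np.ones((9,9)))
for k in cv2.findContours(m,0,1)[0]:
    if cv2.contourArea(k)>1500: print(np.round(cv2.minAreaRect(k)[0]),cv2.contourArea(k),rect(c,k,.024))
rel(436,-50,150,185)
E
```

```text
[181 191 197] [137 137 134] [183 192 201]
[360. 358.] 1551.0 [611.3  48.8  76.7  48.9 -84.3]
[282. 253.] 2209.5 [493.6 -46.9  60.7  42.9 -87.3]
[490. 241.] 1700.5 [465.1 156.5  61.4  31.6  13. ]
[ 43. 201.] 10600.0 [ 472.5 -282.6  142.7   80.    -8.7]
[299. 145.] 1558.0 [388.2 -40.5  44.6  38.2   2.4]
t 21.38 pos [436.6 -51.7 150.8] yaw 184.9 -> d [0.05 0.17 0.08] roll -0.1
```

View pics/w8.png

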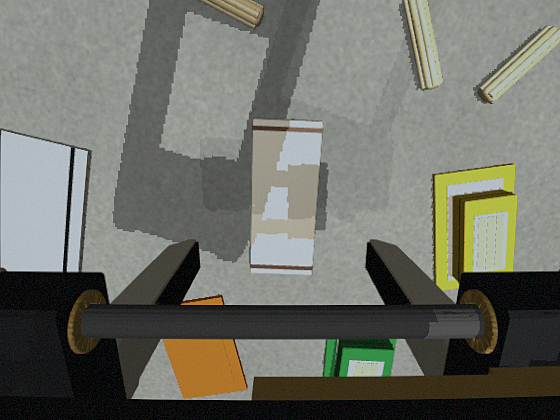

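The carton's corners are at (253,120), (322,123), (311,274) and (250,271). Casting those onto z = 24 mm.

```bash
python3 - <<'E'
from h import *
c=cam('wrist')
p=onz(c,[(253,121),(321.5,124),(311,274),(250,271)],.024)[:,:2]*1000
print(p.round(1), [np.linalg.norm(p[i]-p[(i+1)%4]).round(1) for i in range(4)],p.mean(0))
a=(p[3]+p[2]-p[0]-p[1]);yw=np.degrees(np.arctan2(a[1],a[0]));print(yw)
u=np.array([np.cos(np.radians(yw)),np.sin(np.radians(yw))])
far=(p[2]+p[3])/2; ctr=far-75*u; print('ctr',ctr)
gr=ctr-20*u; rel(*gr,8,180+yw)
E
```

```text
[[370.  -83.2]
 [367.4 -22.9]
 [513.6 -16.2]
 [515.5 -77.4]] [np.float64(60.3), np.float64(146.3), np.float64(61.2), np.float64(145.6)] [441.63670012 -49.93897613]
2.4706658465325884
ctr [439.62987804 -50.02556649]
t 21.43 pos [436.5 -51.9 150.8] yaw 184.8 -> d [ 1.68  0.25 14.27] roll 2.4
```

Call:
play_rows --targets '[1.6, 0.2, 3, 2.4, 1.6, 0.2, 7, 2.4, 1.6, 0.2, 11, 2.4, 1.6, 0.2, 13.3, 2.4, 1.6, 0.2, 14.2, 2.4, 1.6, 0.2, 14.4, 2.4, 1.6, 0.2, 14.4, 2.4, 1.6, 0.2, 14.4, 2.4]'

```text
t: 22.1
tool_pos: [0.4216, -0.0509, 0.0082]
orientation: [-0.067, 3.138, -0.001]
force: [0.7, 0.0, 0.6]
opening: 0.0932
gripper_force: 0.0
```

Call:
play_rows --targets '[0, 0, 0, 0, 0, 0, 0, 0, 0, 0, 0, 0, 0, 0, 0, 0, 0, 0, 0, 0, 0, 0, 0, 0, 0, 0, 0, 0, 0, 0, 0, 0]' --grip 5.2 --grip_force 45

```text
t: 22.77
tool_pos: [0.4201, -0.0502, 0.0066]
orientation: [-0.068, 3.141, -0.0]
force: [-0.6, 0.6, 5.6]
opening: 0.0615
gripper_force: 45.0
```

Call:
play_rows --targets '[0, 0, 0, 0, 0, 0, 0, 0, 0, 0, -0.5, 0, 0, 0, -1.5, 0, 0, 0, -3, 0, 0, 0, -4.2, 0, 0, 0, -4.8, 0, 0, 0, -5, 0]'

```text
t: 23.43
tool_pos: [0.4207, -0.0504, 0.0578]
orientation: [-0.068, 3.139, -0.001]
force: [1.1, 0.3, -2.5]
opening: 0.0616
gripper_force: 45.0
```

Call:
play_rows --targets '[-0.2, -1, 0, 0, -0.7, -3.5, 0, 0, -1.4, -7.5, 0, 1, -2.1, -11.6, 0, 3, -2.9, -15.7, 0, 6, -3.6, -19.8, 0, 9, -4.2, -23, 0, 11, -4.6, -25.5, 0, 11.6]'

```text
t: 24.1
tool_pos: [0.4762, -0.3064, 0.0551]
orientation: [-0.255, -3.13, 0.0]
force: [0.0, 0.1, -2.5]
opening: 0.0617
gripper_force: 45.0
```

Call:
play_rows --targets '[0, 0, 0, 0, 0, 0, 0, 0]'

```text
t: 24.27
tool_pos: [0.4759, -0.3042, 0.0549]
orientation: [-0.253, -3.13, -0.002]
force: [-0.4, 0.0, -3.9]
opening: 0.0617
gripper_force: 45.0
```

```bash
python3 - <<'E'
from h import *
rel(477.9,-302.4,16,170.93)
c=cam('side'); cv2.imwrite('pics/s9.png',cv2.resize(c['image'][180:400,300:540,::-1],None,fx=2.5,fy=2.5))
E
```

```text
t 24.27 pos [ 475.9 -304.2   54.9] yaw 170.8 -> d [-0.18  0.21  3.89] roll -0.2
```

View pics/s9.png

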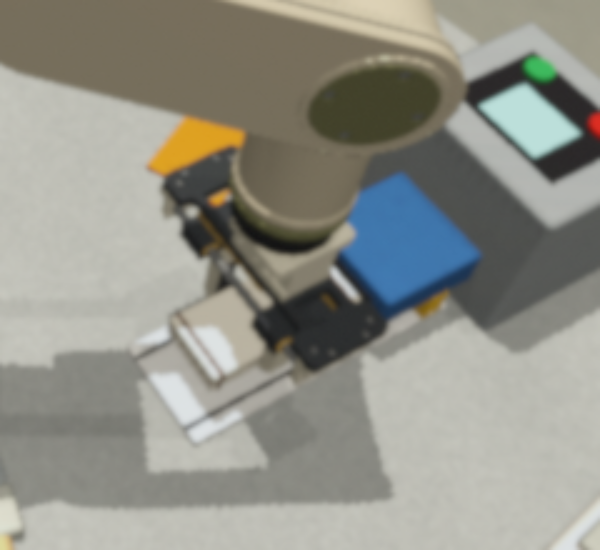

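The carton hangs over the lane just ahead of the head and in line with it. Lowering to the plate.

Call:
play_rows --targets '[-0.1, 0.2, 0.8, -0.2, -0.1, 0.2, 2, -0.2, -0.1, 0.2, 3, -0.2, -0.1, 0.2, 3.6, -0.2, -0.1, 0.2, 3.9, -0.2, -0.1, 0.2, 3.9, -0.2, -0.1, 0.2, 3.9, -0.2]'

```text
t: 24.9
tool_pos: [0.4781, -0.3009, 0.0172]
orientation: [-0.244, -3.132, -0.0]
force: [-0.0, 0.8, -2.6]
opening: 0.0616
gripper_force: 45.0
```

Call:
play_rows --targets '[0, 0, 0.1, 0, 0, 0, 0.1, 0, 0, 0, 0.1, 0]'

```text
t: 25.15
tool_pos: [0.4785, -0.3014, 0.0168]
orientation: [0.244, 3.131, -0.001]
force: [0.5, -0.4, -2.4]
opening: 0.0617
gripper_force: 45.0
```

```bash
python3 - <<'E'
from h import *
s=read_state(); d=np.array([.9875,-.1576]); n=np.array([.1576,.9875]); e=s['tool_pos'][:2]*1000-[566.8,-316.6]
print('along',e@d,'across',e@n,s['tool_pos'][2],yaw(),s['force'])
E
```

```text
along -89.63884193635722 across 1.1130639235242832 0.016779916448386594 171.08142395779254 [ 0.47413958 -0.41350612 -2.37921198]
```

Call:
play_rows --targets '[0, 0, 0.1, 0, 0, -0.1, 0.2, 0, 0, -0.1, 0.2, 0, 0, -0.1, 0.2, 0]'

```text
t: 25.48
tool_pos: [0.4783, -0.3022, 0.0147]
orientation: [0.244, 3.132, -0.0]
force: [0.1, 1.2, 1.0]
opening: 0.0612
gripper_force: 45.0
```

Call:
play_rows --targets '[-0.3, 0, 0, 0, -1, 0, 0, 0, -2, 0, 0, 0, -3, 0, 0, 0, -4, 0, 0, 0, -4.8, 0, 0, 0, -5.3, 0, 0, 0, -5.5, 0, 0, 0]'

```text
t: 26.15
tool_pos: [0.5327, -0.3109, 0.0146]
orientation: [-0.244, -3.132, 0.0]
force: [-7.7, 1.3, 8.5]
opening: 0.0615
gripper_force: 45.0
```

Call:
play_rows --targets '[-0.2, 0, 0, 0, -0.4, 0, 0, 0, -0.6, 0, 0, 0, -0.8, 0, 0, 0, -0.8, 0, 0, 0]'

```text
t: 26.57
tool_pos: [0.5403, -0.3122, 0.0147]
orientation: [-0.244, -3.132, 0.001]
force: [-3.7, 0.6, 4.3]
opening: 0.0618
gripper_force: 45.0
```

```bash
cat > st.py <<'E'
from h import *
s=read_state(); d=np.array([.9875,-.1576]); n=np.array([.1576,.9875]); e=s['tool_pos'][:2]*1000-[566.8,-316.6]
print('along',e@d,'across',e@n,s['tool_pos'][2],yaw(),s['force'])
E
python3 st.py
```

```text
along -26.902479456314033 across 0.1682267691124677 0.014679905424305618 171.07868086261513 [-3.70617351  0.59143138  4.29960331]
```

Call:
play_rows --targets '[-0.2, 0, 0, 0, -0.4, 0, 0, 0, -0.4, 0, 0, 0]'

```text
t: 26.82
tool_pos: [0.5442, -0.3127, 0.0147]
orientation: [-0.244, -3.132, 0.001]
force: [-4.8, 0.3, 4.9]
opening: 0.0618
gripper_force: 45.0
```

Call:
play_rows --targets '[-0.2, 0, 0, 0, -0.2, 0, 0, 0]'

```text
t: 26.98
tool_pos: [0.5452, -0.3129, 0.0147]
orientation: [-0.244, -3.13, 0.0]
force: [-8.7, 1.4, 10.1]
opening: 0.062
gripper_force: 45.0
```

Call:
play_rows --targets '[-0.2, 0, 0, 0, -0.2, 0, 0, 0]'

```text
t: 27.15
tool_pos: [0.5453, -0.3129, 0.0147]
orientation: [-0.244, -3.126, -0.001]
force: [-19.9, 4.5, 17.5]
opening: 0.0614
gripper_force: 45.0
```

The force jumps with the TCP about 22 mm before the seat, so the carton is against the stop (the grip is about 20 mm behind its centre). I'll ease off, release and lift clear.

Call:
play_rows --targets '[0.3, 0, -0.1, 0, 0.3, 0, -0.1, 0]'

```text
t: 27.32
tool_pos: [0.5448, -0.3125, 0.0149]
orientation: [0.245, 3.132, 0.0]
force: [-0.6, 0.4, -3.3]
opening: 0.0617
gripper_force: 45.0
```

Call:
play_rows --targets '[0, 0, 0, 0, 0, 0, 0, 0, 0, 0, 0, 0, 0, 0, 0, 0, 0, 0, 0, 0]' --grip 9.3

```text
t: 27.73
tool_pos: [0.5455, -0.3127, 0.0154]
orientation: [0.244, 3.132, -0.0]
force: [-0.6, 0.1, 0.5]
opening: 0.0898
gripper_force: 0.0
```

Call:
play_rows --targets '[0, 0, -1, 0, 0, 0, -4, 0, 0, 0, -8, 0, 0, 0, -12, 0, 2, 4, -16, 0, 5, 8, -20, 0, 8, 12, -20, 0, 8, 12, -20, 0]'

```text
t: 28.4
tool_pos: [0.4856, -0.1827, 0.2176]
orientation: [0.245, 3.129, -0.002]
force: [1.0, 1.4, 0.3]
opening: 0.0932
gripper_force: 0.0
```

Call:
play_rows --targets '[4, 3, 0, 0, 6, 3, 0, 0, 6, 3, 0, 0, 6, 3, 0, 0]'

```text
t: 28.73
tool_pos: [0.4306, -0.1439, 0.2159]
orientation: [0.243, 3.13, -0.001]
force: [0.3, -0.7, 0.8]
opening: 0.0932
gripper_force: 0.0
```

```bash
python3 - <<'E'
from h import *
t=cam('top');s=cam('side'); 
cv2.imwrite('pics/f.png',np.vstack([np.hstack([cv2.resize(t['image'][100:250,120:320],(400,300)),cv2.resize(t['image'][90:240,350:550],(400,300))]),np.hstack([cv2.resize(s['image'][130:280,180:380],(400,300)),cv2.resize(s['image'][230:380,340:540],(400,300))])])[:,:,::-1])
rel(430,-150,250)
E
```

```text
t 28.83 pos [ 431.6 -144.8  215.7] yaw 171.1 -> d [ 0.07 -0.54 -3.43] roll 0
```

View pics/f.png

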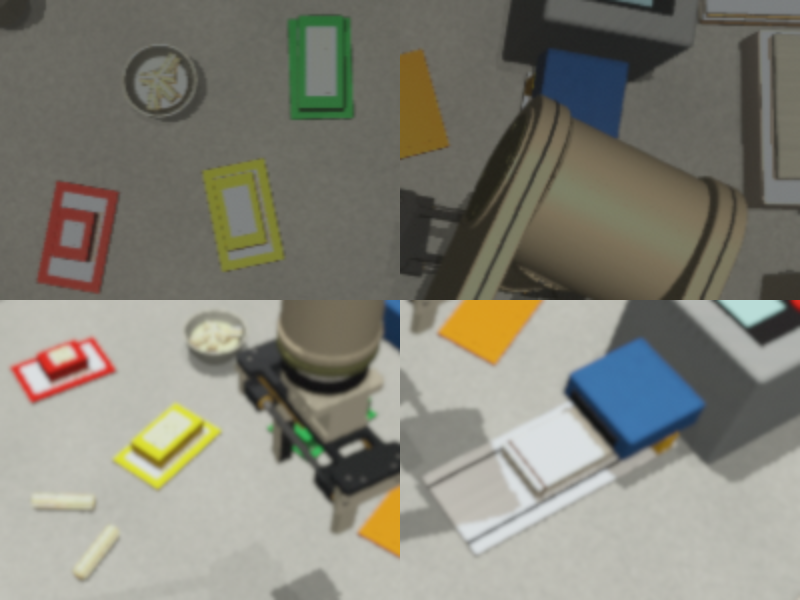

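The boxes look centred: the small outward shifts in the top view match parallax at lid height. The carton lies between the lines, under the head. As a numeric check, I'll cast the carton's outer top corners in the side view, at about (391.5,300.5) and (410.5,325).

```bash
python3 - <<'E'
from h import *
s=cam('side'); d=np.array([.9875,-.1576]); n=np.array([.1576,.9875])
p=onz(s,[(391.5,300.5),(410.5,325)],.032)[:,:2]*1000-[566.8,-316.6]
print(p@d,p@n)
q=onz(s,[(354,322.5),(378,356)],.008)[:,:2]*1000-[566.8,-316.6]  # plate front corners: expect -165, +-50
print(q@d,q@n); st=read_state(); print(st['force'],st['t'],np.abs(st['dq']).max())
E
```

```text
[-74.86192483 -75.08644367] [ 29.86554509 -35.54048116]
[-166.22957952 -165.0517639 ] [ 34.07291347 -51.59563973]
[-0.13206369 -0.31500519 -0.52104009] 28.8833 0.02056181344509037
```

```bash
python3 -c "
from h import *
print(workorder.close_job())"
```

```text
the job is handed in; nothing more can be done
None
```

I handed the job in at about 29 s; the hand-in returned no verdict. The red, yellow and green boxes are on their own boards, and the white carton is home against the stop between the lane lines, within about 3 mm in the last check. The bowl was not touched. I viewed 15 pictures, one over the 14 allowed.

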